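# Set and lock the dial of a depth-setting unit

## Robot

A 6-joint arm with a two-finger parallel gripper is mounted at the origin on the work surface; the furniture and walls round the work are solid. World frame = base frame: x ahead of the robot, y to its left, z up, the work surface at z = 0. Lengths are in m, angles in rad, forces in N, time in s.
With the tool pointing down it reaches from about 0.35 to 0.775 m from the base axis. Payload 7.3 kg.
Tool frame: the origin (TCP) lies on the centre line of the jaws, within the pads' length; the fingertips stand 17 mm ahead of it and the grasp point (between the pads) lies 2 mm behind it (robot.tcp_to_tips is the distance from the TCP to the fingertips, in m); z points along the fingers, y is the line along which they close (so a half turn about z gives the same grasp; the last joint's range is limited). The gripper opens to 92 mm and grips with 3 to 60 N. Pads are 19 mm wide; open, the fingers measure 130 mm over their backs; the gripper's body (75 mm by 190 mm) begins 47 mm behind the grasp point.
Start: joints at [0.971, 0.342, 1.524, -0, 1.275, -0.146], TCP at [0.23, 0.472, 0.244] pointing down, gripper open.
Joint ranges: [-2.53, 2.53], [-0.77, 2.02], [0.04, 2.7], [-1, 4.14], [0.28, 2.66], [-3.11, 3.11]. Speed limits (rad/s): [2.57, 2.57, 3.14, 3.14, 3.14, 3.14].

## Interface

Orientations are given as [roll, pitch, yaw] about the fixed x, y, z axes, in that order (R = Rz(yaw) Ry(pitch) Rx(roll)).
In Python, from cell import robot gives the robot as it stands. The module is installed in compiled form; this text tells all that it offers.
- The arm moves only by the tool carry_out, never from a script. Its argument "commands" is a list of rows, each a list of 3 entries, a list of its own where there are three numbers: the shift along the tool's x, y, z in m, then the turn about the tool's z in rad, then the opening, from 0 (shut) to 1 (fully open). In form: [[[dx, dy, dz], yaw, claw], ...]. A call has 1 to 20 rows; each row shifts and turns the commanded pose from where the row before left it, along the tool's axes as they then stand; what a row does not reach is not made up. A row lasts 1/8 s, in which the tool goes at most 62.5 mm and 10.7 degrees, less where a joint would pass 70% of its speed; a pose out of reach is approached as far as the arm can. A call is refused whole if a number of a shift passes 0.0625 or a number of a turn 0.188, either way. A call with a gripper value outside its range is refused whole. The fingers move at their own pace and stop on an object; "newtons" is the grip in N (left out, the last holds). Time passes only in rows, so rows that do not move let the fingers close. It gives the time, the measured TCP pose, the force, the opening and the grip force at its end, in the units of the state.
- robot.observe(): the state, without advancing time (a new reading comes with each control period).
- robot.read_camera(name): name is "side" or "top" or "wrist"; returns a dict with "pixels" (384x512x3 uint8, red, green, blue), "fx", "fy", "cx", "cy" (pixels), "view" (4x4, takes a point from world to camera coordinates); the wrist camera has in their place "T_tool_cam" (4x4, takes a point from camera to tool coordinates, whose origin is the TCP and whose axes are the flange's). Camera axes: x right, y up, looking along -z (the intrinsics and any distortion apply to the point x, -y, -z); pixel columns grow to the right and rows downward; lengths in m; the calibration is good to about 2 mm. A picture is of the moment at which its call begins: read the wrist's pose just before it. There is no depth.
- robot.hand_in(): hands the job in; it is judged then, once.
Trained networks look in a picture, given as the dict that the camera call returned (one of the last four; its "shot" number tells which), for a name from the list of things; names that differ only in an ending like _2 or _b are one class to them, and where a whole thing is asked for, a point or a joint stands for the part that bears it (a point fixed in the world has none). Each returns a list of dicts, best first, with "p" (0 to 1); they miss things now and then, are a little off and sometimes report something else, mostly with a low value. They report only what shows in the picture. A call takes as long as a camera call.
- robot.find_in(picture, name): "at" ([column, row] in pixels, amid what is visible of it).
- robot.tip_of(picture, name): "at" ([column, row] in pixels: a listed point, or the origin of a listed thing).
The state is a dict: "time": time; "qpos": joint angles; "qvel": joint speeds; "joint_efforts": joint torques, N m; "tool_pos": TCP position; "tool_rot": TCP orientation; "contact_force": force on the tool from outside, world axes, zero at the start; "torque": the same for the moment, N m; "opening": finger opening in m; "grip_force": force on a finger pad.
Only numpy, scipy, OpenCV 4.12 (cv2) and the standard library are available. Lean on these libraries where they do the work, as an engineer would, in place of code of your own. Each camera call takes 0.05 s, during which the arm holds its last target. There are 200 camera calls.

## Task

Set the depth dial of the green unit: push its steel finger post round with closed fingertips until the white index line on the black dial lines up with the red marker on the scale ring, and then push the blue lock slide fully home towards the dial. Push gently and do not grip or lift anything; the unit stays standing where it is, the red marker keeps its place, and the other tools are left alone. Finish clear of everything.

Things in the scene. Friction and masses are not known exactly. Their poses are not given: they have to be found in the camera images.
- unit: green depth-setting unit standing loose on the bench, 3 kg; it slides if pushed with over about 10 N. Base plate 220 x 150 mm, from x = -145 to +75 mm, top 22 mm above the bench; round the dial an aluminium scale ring (radius 66 mm, top at 28 mm). Origin: underside, below the dial's axis; z up. Lock slide on the -x side, short brass spindle on the +x side (to x = 95 mm)
- dial: black flat dial, radius 50 mm, face 34 mm above the bench; low brass hub (radius 14 mm, top at 36.5 mm). Turns both ways without end stops about its upright z axis and stays where left (about 2 N at the post). Origin: on the axis at bench height. The white index line, 3 mm wide, runs along its own -x to the rim; the finger post stands along its own +x
- index_end (a point): outer end of the white index line on the dial's rim, 50 mm from the axis, 34 mm above the bench
- post (a point): middle (at 54 mm above the bench) of the upright steel finger post on the dial: 16 mm in diameter, 36 mm from the axis, from the dial's face at 34 mm up to 66 mm above the bench. Pushed sideways, it turns the dial
- marker: red marker, a stiff clip 9 mm wide and 16 mm long with a 3 mm nose, on the scale ring outside the dial's rim (51 to 69.5 mm from the axis, top 33.5 mm above the bench). Origin on the dial's axis; the marker lies along its own -x. Not to be shifted
- marker_tip (a point): point at the red marker's nose, 50 mm from the axis, 34 mm above the bench: the index line's outer end coincides with it when lined up
- lock (a joint): travel of the blue lock slide in m: 0 = open (at the start), 0.020 = fully home. It moves along the unit's +x direction, towards the dial, against about 2 N of friction, and stays where it is left
- lock_tab (a point): middle of the top edge of the blue slide's thumb tab, 66 mm above the bench; tab 36 mm wide (unit's y), 10 mm thick (unit's x). Push its back face (unit's -x side). On its dial side is the slide's body, top at 40 mm; behind it the plate's top is at 22 mm, and guide bars at y = +-20.5 to 26.5 mm, 36 mm high, reach 32 mm back from the open tab
- red_pencil: red pencil lying beside the unit, 163 x 11 x 8 mm, bystander; origin at its underside
- tape_measure: yellow tape measure, 82 x 37 x 65 mm, bystander; origin at its underside
- oil_can: grey oil can with a spout, 142 mm high, 62 mm wide, bystander; origin at its underside
- caliper: steel caliper lying flat, 200 x 65 x 11 mm, bystander; origin at its underside
- screwdriver: screwdriver with an orange-brown handle, 212 mm long, bystander; origin at its underside
- mug: cream mug, 80 mm wide, 91 mm high, bystander; origin at its underside

How it is judged:
On the way:
1. the index line lines up with the red marker, within 3.5 mm at the rim, and the dial rests, while the lock is still open (horizontal distance between index_end and marker_tip below 0.0035 m and value of joint lock below 0.004 m and angular speed of dial below 0.15 rad/s), for 0.2 s.
At the end, for the whole second after the job is handed in: the outer end of the white index line is within 3.5 mm of the red marker's point, the lock slide is home (16.5 of its 20 mm or more), dial and unit are at rest and the unit stands flat on the bench (horizontal distance between index_end and marker_tip below 0.0035 m and value of joint lock above 0.0165 m and angular speed of dial below 0.05 rad/s and linear speed of unit below 0.01 m/s and height (world z) of unit below 0.004 m and angle between unit's own z axis and vertical below 0.05 rad); the robot touches nothing.
It fails at once if the dial is gripped or forced: the fingers press on it with more than 18 N (contact force between the fingers and dial above 18 N).
It fails at once if the lock slide is gripped or rammed: the fingers press on the unit and its parts with more than 35 N (contact force between the fingers and unit above 35 N).
It fails at once if the unit is shifted by more than 15 mm, lifted or tipped (distance of unit from where it was at the start of the episode above 0.015 m or height (world z) of unit above 0.006 m or angle between unit's own z axis and vertical above 0.06 rad).
It fails at once if the red marker is shifted by more than 15 mm, or touched with more than 6 N (distance of marker_tip from where it was at the start of the episode above 0.015 m or contact force between the fingers and marker above 6 N).
It fails at once if another tool is disturbed (pencil, tape measure, oil can, caliper, screwdriver or mug moved more than 15 mm) (distance of any of red_pencil, tape_measure, oil_can, caliper, screwdriver, mug from where it was at the start of the episode above 0.015 m).
It also fails if it takes over 48 s, if anything falls off the work surface, if the arm or the gripper's body presses on something with over 40 N, if the wrist force passes 120 N, or if a joint passes its speed limit or range.

## Working session

There is one attempt and no reset: what is moved stays moved. The work goes in short steps, Python scripts to look and compute and a tool call to move; the robot and the scene stay as the last step left them, time stands still between calls to the robot, and variables do not carry over. Pictures are saved under pics/ and viewed, at most 10 in all, crops included, and the job is handed in when it is done.

Besides the shell and the picture viewer there is one more tool, called after "Call:" as name(argument=value, ...) on one line, values as JSON. carry_out: Moves the arm, as the interface text tells. Its arguments: {"type":"object","properties":{"commands":{"type":"array"},"newtons":{"type":"number"}},"required":["commands"]}

```bash
mkdir -p pics
cat > h.py <<'E'
import numpy as np, cv2
from cell import robot
from scipy.spatial.transform import Rotation as Ro
def ray(p,uv,T=None):
    x=np.array([(uv[0]-p['cx'])/p['fx'],-(uv[1]-p['cy'])/p['fy'],-1.])
    C=np.linalg.inv(np.array(p['view'])) if T is None else T
    return C[:3,3],C[:3,:3]@x
def atz(p,uv,z,T=None):
    o,d=ray(p,uv,T); return o+d*(z-o[2])/d[2]
def tool():
    s=robot.observe(); T=np.eye(4); T[:3,3]=s['tool_pos']; T[:3,:3]=Ro.from_euler('xyz',s['tool_rot']).as_matrix(); return T
def save(p,n): cv2.imwrite('pics/'+n+'.png',cv2.cvtColor(p['pixels'],cv2.COLOR_RGB2BGR))
E
python3 - <<'E'
from h import *
s=robot.observe(); print({k:np.round(v,3) for k,v in s.items()})
Z=dict(index_end=.034,post=.054,marker_tip=.034,lock_tab=.066,dial=0,unit=0,marker=0,oil_can=0,mug=0,tape_measure=0,red_pencil=0,caliper=0,screwdriver=0)
for c in('top','side'):
    p=robot.read_camera(c); save(p,c)
    print(c,{k:p[k] for k in p if k not in('pixels','view')})
    for n,z in Z.items():
        for r in robot.tip_of(p,n)[:2]: print(n,round(r['p'],2),np.round(r['at']),np.round(atz(p,r['at'],z),4))
E
```

```text
{'time': np.float64(0.0), 'qpos': array([ 0.971,  0.343,  1.525, -0.   ,  1.275, -0.146]), 'qvel': array([-0.001,  0.   ,  0.002, -0.001,  0.   , -0.   ]), 'joint_efforts': array([ 1.0000e-03, -4.3123e+01, -2.4422e+01,  7.2000e-02,  5.6000e-02,
       -0.0000e+00]), 'tool_pos': array([0.23 , 0.472, 0.243]), 'tool_rot': array([-3.14 , -0.   ,  2.688]), 'contact_force': array([0.132, 0.987, 0.6  ]), 'torque': array([-0.023,  0.044,  0.01 ]), 'grip_force': np.float64(0.0), 'opening': np.float64(0.092)}
top {'fx': 382.8168990167116, 'fy': 382.8168990167116, 'cx': 259.04965097591713, 'cy': 191.99938108133165, 'shot': 1}
index_end 0.55 [221. 228.] [0.4636 0.3108 0.034 ]
post 0.83 [219. 193.] [0.5554 0.314  0.054 ]
post 0.34 [207. 251.] [0.4054 0.3468 0.054 ]
marker_tip 0.39 [238. 201.] [0.5346 0.2654 0.034 ]
lock_tab 0.53 [205. 249.] [0.4102 0.349  0.066 ]
dial 0.55 [223. 208.] [0.518  0.3085 0.    ]
unit 0.56 [220. 212.] [0.5075 0.3152 0.    ]
oil_can 0.81 [375. 200.] [ 0.5307 -0.1123  0.    ]
mug 0.74 [322. 235.] [0.4378 0.0399 0.    ]
mug 0.35 [238. 200.] [0.5401 0.2661 0.    ]
tape_mea
[... 262 characters left out ...]
 258.2292869527688, 'cy': 197.27174423984735, 'shot': 2}
index_end 0.81 [221. 202.] [0.4704 0.3205 0.034 ]
post 0.58 [250. 182.] [0.5579 0.295  0.054 ]
marker_tip 0.36 [256. 197.] [0.5396 0.2588 0.034 ]
lock_tab 0.72 [192. 203.] [0.4045 0.3562 0.066 ]
dial 0.76 [235. 204.] [0.5068 0.3079 0.    ]
unit 0.66 [235. 202.] [ 0.5138  0.312  -0.    ]
oil_can 0.56 [375. 285.] [ 0.5218 -0.106   0.    ]
mug 0.58 [304. 273.] [0.4463 0.0427 0.    ]
tape_measure 0.83 [299. 179.] [0.6889 0.2198 0.    ]
red_pencil 0.64 [214. 179.] [0.5399 0.4148 0.    ]
caliper 0.9 [188. 149.] [ 0.5846  0.5614 -0.    ]
screwdriver 0.58 [366. 226.] [ 0.6595 -0.0096  0.    ]
screwdriver 0.47 [234. 202.] [0.5116 0.3148 0.    ]
```

Call:
carry_out(commands=[[[-0.03,-0.003,0],0,0],[[-0.04,-0.003,0],0,0],[[-0.04,-0.003,0],0,0],[[-0.04,-0.003,0],0,0],[[-0.04,-0.003,0],0,0],[[-0.04,-0.003,0],0,0],[[-0.03,-0.003,0],0,0],[[-0.02,-0.003,0],0,0],[[0,0,0],0,0],[[0,0,0],0,0],[[0,0,0],0,0]])

```text
time: 2.78
tool_pos: [0.4704, 0.3283, 0.2439]
tool_rot: [3.141, -0.0, 2.689]
contact_force: [-0.2, 0.0, 1.2]
opening: 0.0008
grip_force: 0.0
```

Run:
```python
from h import *
W=tool(); p=robot.read_camera('wrist'); save(p,'w1')
T=W@np.array(p['T_tool_cam']); print(np.round(W,3),np.round(p['T_tool_cam'],3),p['fx'],p['cx'],p['cy'])
for n,z in dict(index_end=.034,post=.054,marker_tip=.034,lock_tab=.066,dial=0,unit=0).items():
    for r in robot.tip_of(p,n)[:2]: print(n,round(r['p'],2),np.round(r['at']),np.round(atz(p,r['at'],z,T),4))
a=cv2.imread('pics/top.png')[110:310,110:400]; cv2.imwrite('pics/topc.png',cv2.resize(a,None,fx=2.7,fy=2.7,interpolation=2))
```

```text
[[-0.899  0.437 -0.     0.47 ]
 [ 0.437  0.899  0.     0.328]
 [ 0.     0.    -1.     0.244]
 [ 0.     0.     0.     1.   ]] [[-0.001  0.96   0.278  0.076]
 [ 1.     0.001  0.001  0.001]
 [ 0.001  0.278 -0.96  -0.14 ]
 [ 0.     0.     0.     1.   ]] 316.8327566192501 257.3138815926302 192.73087606562672
index_end 0.86 [248. 171.] [0.4656 0.319  0.034 ]
post 0.6 [ 50. 237.] [0.433  0.0857 0.054 ]
lock_tab 0.81 [250. 115.] [0.4114 0.3499 0.066 ]
dial 0.8 [261. 204.] [0.519  0.3111 0.    ]
unit 0.92 [261. 200.] [0.5138 0.3129 0.    ]
```

View pics/w1.png

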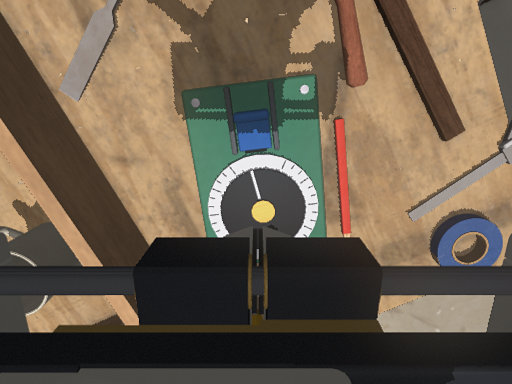

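View pics/topc.png

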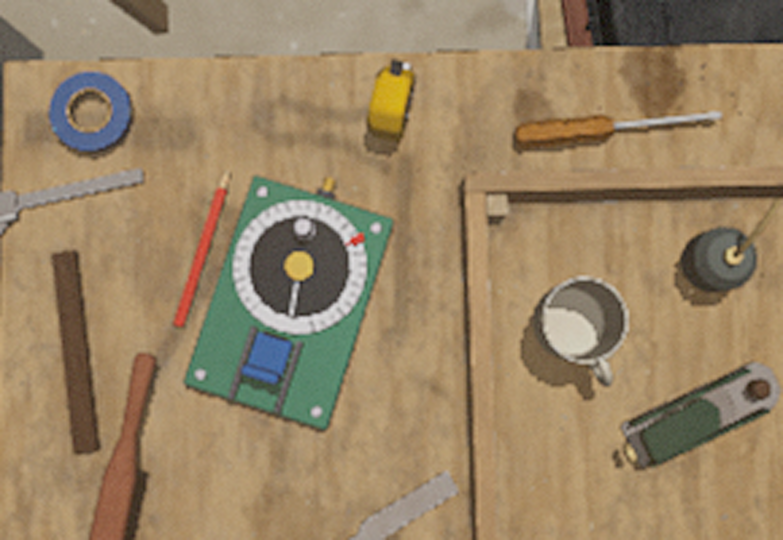

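Call:
carry_out(commands=[[[-0.03,0,0],0,0],[[-0.04,0,0],0,0],[[-0.02,0,0],0,0],[[0,0,0],0,0],[[0,0,0],0,0]])

```text
time: 3.75
tool_pos: [0.5514, 0.2885, 0.2436]
tool_rot: [-3.141, -0.001, 2.688]
contact_force: [-0.8, 0.7, 0.6]
opening: 0.0003
grip_force: 0.0
```

```bash
cat >> h.py <<'E'
def wr(n,zz=dict(index_end=.034,post=.054,marker_tip=.034,lock_tab=.066,dial=0,unit=0,marker=0)):
    W=tool(); p=robot.read_camera('wrist'); save(p,n); T=W@np.array(p['T_tool_cam']); out={}
    for k,z in zz.items():
        for r in robot.tip_of(p,k)[:1]: out[k]=atz(p,r['at'],z,T); print(k,round(r['p'],2),np.round(r['at']),np.round(out[k],4))
    return p,T,out
E
python3 - <<'E'
from h import *
p,T,o=wr('w2'); np.savez('w2',T=T,fx=p['fx'],fy=p['fy'],cx=p['cx'],cy=p['cy'])
cv2.imwrite('pics/w2c.png',cv2.resize(cv2.imread('pics/w2.png')[0:240,130:400],None,fx=2.4,fy=2.4,interpolation=2))
E
```

```text
index_end 0.72 [247.  87.] [0.4659 0.3183 0.034 ]
post 0.86 [271. 165.] [0.5482 0.3063 0.054 ]
marker_tip 0.54 [491.  82.] [0.5736 0.5497 0.034 ]
lock_tab 0.57 [251.  13.] [0.4127 0.3504 0.066 ]
dial 0.64 [260. 132.] [0.5171 0.3095 0.    ]
unit 0.59 [261. 128.] [0.5132 0.3128 0.    ]
```

View pics/w2c.png

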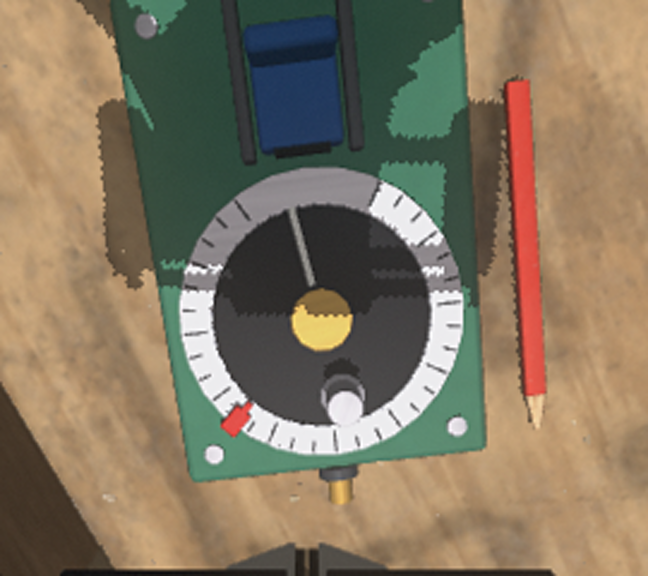

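Run:
```python
from h import *
d=np.load('w2.npz'); p={k:float(d[k]) for k in('fx','fy','cx','cy')}; T=d['T']
q=dict(hub=(322,320,.0365),idx=(293,207,.034),tip=(251,403,.034),mout=(230,431,.0335),posttop=(346,407,.066),tab=(290,29,.066),spindle=(340,502,.02),ringL=(180,320,.028),ringR=(463,305,.028),ringT=(307,167,.028),ringB=(334,455,.028),dialL=(213,318,.034),dialR=(432,308,.034))
P={k:atz(p,(u/2.4+130,v/2.4),z,T)[:2] for k,(u,v,z) in q.items()}
for k in P: print(k,np.round(P[k],4))
for c in (P['hub'],(P['dialL']+P['dialR'])/2,(P['ringL']+P['ringR']+P['ringT']+P['ringB'])/4):
    print(np.round(c,4),{k:(round(np.hypot(*(P[k]-c)),4),round(np.degrees(np.arctan2(*(P[k]-c)[::-1])),1)) for k in('idx','tip','mout','posttop','tab','spindle')})
```

```text
hub [0.517  0.3141]
idx [0.4678 0.3238]
tip [0.5373 0.2675]
mout [0.545  0.2523]
posttop [0.5517 0.3081]
tab [0.4122 0.3507]
spindle [0.6045 0.2825]
ringL [0.489  0.2549]
ringR [0.5402 0.3751]
ringT [0.4553 0.3367]
ringB [0.5788 0.2911]
dialL [0.4947 0.27  ]
dialR [0.5343 0.3611]
[0.517  0.3141] {'idx': (np.float64(0.0502), np.float64(168.9)), 'tip': (np.float64(0.0508), np.float64(-66.5)), 'mout': (np.float64(0.0679), np.float64(-65.7)), 'posttop': (np.float64(0.0352), np.float64(-9.8)), 'tab': (np.float64(0.111), np.float64(160.8)), 'spindle': (np.float64(0.0931), np.float64(-19.9))}
[0.5145 0.3155] {'idx': (np.float64(0.0474), np.float64(169.9)), 'tip': (np.float64(0.0532), np.float64(-64.6)), 'mout': (np.float64(0.0702), np.float64(-64.3)), 'posttop': (np.float64(0.0379), np.float64(-11.2)), 'tab': (np.float64(0.1082), np.float64(161.0)), 'spindle': (np.float64(0.0959), np.float64(-20.2))}
[0.5158 0.3145] {'idx': (np.float64(0.0489), np.float64(169.0)), 'tip': (np.float64(0.0516), np.float64(-65.4)), 'mout': (np.float64(0.0687), np.float64(-64.8)), 'posttop': (np.float64(0.0364), np.float64(-10.0)), 'tab': (np.float64(0.1098), np.float64(160.7)), 'spindle': (np.float64(0.0943), np.float64(-19.8))}
```

Call:
carry_out(commands=[[[0,-0.014,0],0.1,0],[[0,0,0],0.15,0],[[0,0,0],0.15,0],[[0,0,0],0.15,0],[[0,0,0],0.15,0],[[0,0,0],0.15,0],[[0,0,0],0.15,0],[[0,0,0.03],0.15,0],[[0,0,0.04],0.15,0],[[0,0,0.04],0,0],[[0,0,0.03],0,0],[[0,0,0.02],0,0],[[0,0,0],0,0],[[0,0,0],0,0]])

```text
time: 5.9
tool_pos: [0.5466, 0.2758, 0.0847]
tool_rot: [3.14, -0.001, 1.388]
contact_force: [0.7, 0.2, 0.3]
opening: 0.0004
grip_force: 0.0
```

Run:
```python
from h import *
s=robot.observe(); print(s['qpos'],s['tool_pos'],s['tool_rot'])
p,T,o=wr('w3')
```

```text
[3.42131589e-01 6.54505107e-01 1.46837136e+00 8.46667920e-05
 1.01710475e+00 5.25062411e-01] [0.54661384 0.27579288 0.08473625] [ 3.14023442e+00 -8.70137668e-04  1.38782163e+00]
index_end 0.86 [116. 178.] [0.4659 0.3219 0.034 ]
post 0.9 [254. 182.] [0.5505 0.3081 0.054 ]
dial 0.59 [204. 167.] [0.5142 0.3126 0.    ]
unit 0.8 [209. 166.] [0.5175 0.3129 0.    ]
marker 0.74 [258. 181.] [0.5502 0.2949 0.    ]
```

View pics/w3.png

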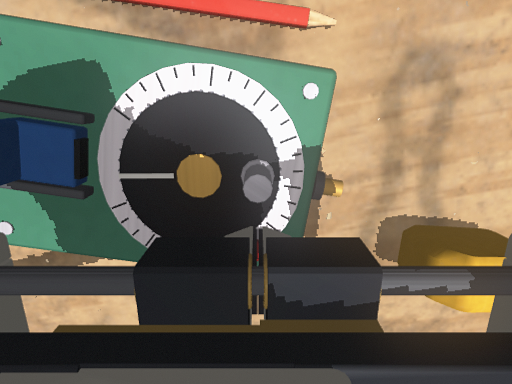

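Call:
carry_out(commands=[[[0,0,0.015],0,0],[[0,0,0.008],0,0],[[0.005,0,0],0,0],[[0.005,0,0],0,0],[[0.002,0,0],0,0],[[0.001,0,0],0,0],[[0.001,0,0],0,0],[[0.001,0,0],0,0],[[0.001,0,0],0,0],[[0.001,0,0],0,0],[[0.0018,0.0008,0],-0.05,0],[[0.0018,0.0008,0],-0.05,0],[[0.0018,0.0008,0],-0.05,0],[[0.0018,0.0008,0],-0.05,0],[[0.0018,0.0008,0],-0.05,0],[[0.0018,0.0008,0],-0.05,0]])

```text
time: 8.3
tool_pos: [0.5543, 0.3028, 0.0607]
tool_rot: [-3.141, 0.0, 1.689]
contact_force: [-1.0, -1.3, 0.5]
opening: 0.0001
grip_force: 1.0
```

```bash
cat >> h.py <<'E'
def st(p=None,C=np.array([.516,.314])):
    W=tool(); d=W[:2,3]-C; a=np.arctan2(W[1,0],W[0,0])
    print('x-axis deg',np.degrees(a),'pos in tool axes',W[:2,:2].T@d,'F',robot.observe()['contact_force'])
E
python3 - <<'E'
from h import *
st(); p,T,o=wr('w4',dict(index_end=.034,post=.054,dial=0,unit=0))
for k in('index_end','post'):
    if k in o: print(k,np.degrees(np.arctan2(o[k][1]-.314,o[k][0]-.516)))
E
```

```text
x-axis deg 96.80090454905768 pos in tool axes [-0.01570132  0.03665901] F [-1.00753589 -1.29051449  0.45667514]
index_end 0.87 [105. 221.] [0.4674 0.3034 0.034 ]
post 0.76 [257. 219.] [0.5517 0.3225 0.054 ]
dial 0.9 [200. 194.] [0.5147 0.3153 0.    ]
unit 0.76 [202. 196.] [0.5157 0.3138 0.    ]
index_end -167.73863095064945
post 13.345108800200363
```

Call:
carry_out(commands=[[[0.0022,0.0009,0],-0.06,0],[[0.0022,0.0009,0],-0.06,0],[[0.0022,0.0009,0],-0.06,0],[[0.0022,0.0009,0],-0.06,0],[[0.0022,0.0009,0],-0.06,0],[[0.0022,0.0009,0],-0.06,0],[[0.0022,0.0009,0],-0.06,0],[[0.0022,0.0009,0],-0.06,0],[[0.0022,0.0009,0],-0.06,0],[[0.0022,0.0009,0],-0.06,0],[[0.0022,0.0009,0],-0.06,0],[[0.0022,0.0009,0],-0.06,0],[[0.0022,0.0009,0],-0.06,0],[[0.0022,0.0009,0],-0.06,0],[[0.0022,0.0009,0],-0.06,0],[[0.0022,0.0009,0],-0.06,0]])

```text
time: 10.55
tool_pos: [0.548, 0.3383, 0.0605]
tool_rot: [-3.141, 0.0, 2.649]
contact_force: [1.6, -2.9, -0.0]
opening: 0.0005
grip_force: 1.0
```

Run:
```python
from h import *
st(); p,T,o=wr('w5',dict(index_end=.034,post=.054,dial=0,unit=0,marker_tip=.034))
for k in('index_end','post','marker_tip'):
    if k in o: print(k,np.degrees(np.arctan2(o[k][1]-.314,o[k][0]-.516)))
```

```text
x-axis deg 151.77258866520174 pos in tool axes [-0.01672597  0.03657975] F [ 1.61514194 -2.94059165 -0.03185595]
index_end 0.64 [101. 216.] [0.495  0.2683 0.034 ]
post 0.78 [254. 220.] [0.5308 0.3464 0.054 ]
dial 0.64 [196. 193.] [0.5139 0.3114 0.    ]
unit 0.78 [200. 196.] [0.5171 0.3127 0.    ]
index_end -114.69495817476273
post 65.41172646033166
```

Call:
carry_out(commands=[[[0.0022,0.0009,0],-0.06,0],[[0.0022,0.0009,0],-0.06,0],[[0.0022,0.0009,0],-0.06,0],[[0.0022,0.0009,0],-0.06,0],[[0.0022,0.0009,0],-0.06,0],[[0.0022,0.0009,0],-0.06,0],[[0.0022,0.0009,0],-0.06,0],[[0.0022,0.0009,0],-0.06,0],[[0.0022,0.0009,0],-0.06,0],[[0.0022,0.0009,0],-0.06,0],[[0.0018,0.0008,0],-0.05,0],[[0.0014,0.0006,0],-0.04,0],[[0,0,0],0,0]])

```text
time: 12.48
tool_pos: [0.5258, 0.3533, 0.0609]
tool_rot: [3.141, 0.001, -2.946]
contact_force: [1.3, -1.2, 0.1]
opening: 0.0005
grip_force: 0.7
```

Run:
```python
from h import *
st(); p,T,o=wr('w6',dict(index_end=.034,post=.054,dial=0,unit=0,marker_tip=.034))
np.savez('w6',T=T,**{k:p[k] for k in('fx','fy','cx','cy')})
for k in('index_end','post','marker_tip'):
    if k in o: print(k,np.degrees(np.arctan2(o[k][1]-.314,o[k][0]-.516)))
```

```text
x-axis deg -168.81397324064415 pos in tool axes [-0.01727248  0.0366722 ] F [ 1.31703186 -1.21359785  0.1304428 ]
index_end 0.9 [ 97. 215.] [0.5294 0.2635 0.034 ]
post 0.96 [252. 222.] [0.5089 0.3485 0.054 ]
dial 0.78 [197. 194.] [0.5176 0.3118 0.    ]
unit 0.78 [201. 190.] [0.5146 0.3141 0.    ]
marker_tip 0.68 [104. 230.] [0.5381 0.2677 0.034 ]
index_end -75.18615352925706
post 101.57895849084947
marker_tip -64.43623669149416
```

View pics/w6.png

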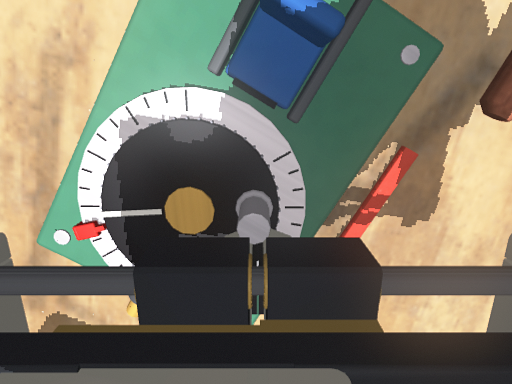

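Run:
```python
import cv2
cv2.imwrite('pics/w6c.png',cv2.resize(cv2.imread('pics/w6.png')[170:260,60:220],None,fx=5,fy=5,interpolation=2))
```

```text
(no output)
```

View pics/w6c.png

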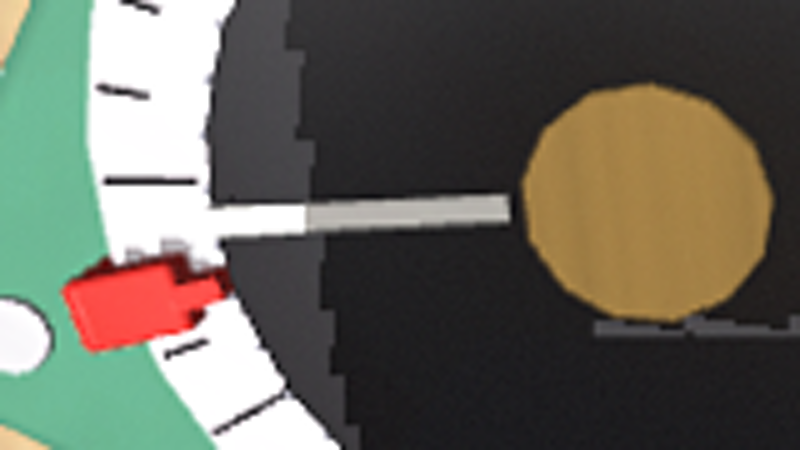

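Run:
```python
from h import *
d=np.load('w6.npz'); p={k:float(d[k]) for k in('fx','fy','cx','cy')}; T=d['T']
q=dict(hub=(648,202,.0365),idx=(214,222,.034),lin=(508,209,.034),tip=(228,285,.034),body=(80,320,.0335))
P={k:atz(p,(u/5+60,v/5+170),z,T)[:2] for k,(u,v,z) in q.items()}
a=lambda v:np.degrees(np.arctan2(v[1],v[0]))
for c in(P['hub'],np.array([.516,.314])): print(c,{k:(np.hypot(*(P[k]-c)),a(P[k]-c)) for k in P if k!='hub'})
print('line dir',a(P['idx']-P['lin']))
```

```text
[0.51592988 0.31429289] {'idx': (np.float64(0.04948078551747566), np.float64(-75.10523436375098)), 'lin': (np.float64(0.016365257204181156), np.float64(-72.88269011812255)), 'tip': (np.float64(0.05000893303347177), np.float64(-66.34636883622737)), 'body': (np.float64(0.0683567055621397), np.float64(-65.88522954666546))}
[0.516 0.314] {'idx': (np.float64(0.04917971404870189), np.float64(-75.09646785892767)), 'lin': (np.float64(0.016064714929107715), np.float64(-72.81423024954847)), 'tip': (np.float64(0.049712546493586356), np.float64(-66.28495783381648)), 'body': (np.float64(0.0680607516716343), np.float64(-65.83836721708322))}
line dir -76.20276864661213
```

Call:
carry_out(commands=[[[0.0014,0.0006,0],-0.04,0],[[0.0014,0.0006,0],-0.04,0],[[0.0011,0.0004,0],-0.03,0],[[0.0007,0.0003,0],-0.02,0],[[0.0007,0.0003,0],-0.02,0],[[0,0,0],0,0],[[0,0,0],0,0]])

```text
time: 13.65
tool_pos: [0.5198, 0.3541, 0.0608]
tool_rot: [3.141, 0.0, -2.796]
contact_force: [1.6, 0.9, 0.4]
opening: 0.0003
grip_force: 0.7
```

Run:
```python
from h import *
st(); p,T,o=wr('w7',dict(index_end=.034,post=.054,marker_tip=.034))
np.savez('w7',T=T,**{k:p[k] for k in('fx','fy','cx','cy')})
for k in o: print(k,np.degrees(np.arctan2(o[k][1]-.314,o[k][0]-.516)))
cv2.imwrite('pics/w7c.png',cv2.resize(cv2.imread('pics/w7.png')[170:260,60:220],None,fx=5,fy=5,interpolation=2))
```

```text
x-axis deg -160.17746788714334 pos in tool axes [-0.01718064  0.03643319] F [1.57444897 0.94430366 0.40499507]
index_end 0.94 [ 97. 214.] [0.5364 0.2654 0.034 ]
post 0.68 [255. 221.] [0.5031 0.3477 0.054 ]
marker_tip 0.81 [103. 215.] [0.5358 0.2688 0.034 ]
index_end -67.22474011821996
post 110.91898439776243
marker_tip -66.32816788425244
```

View pics/w7c.png

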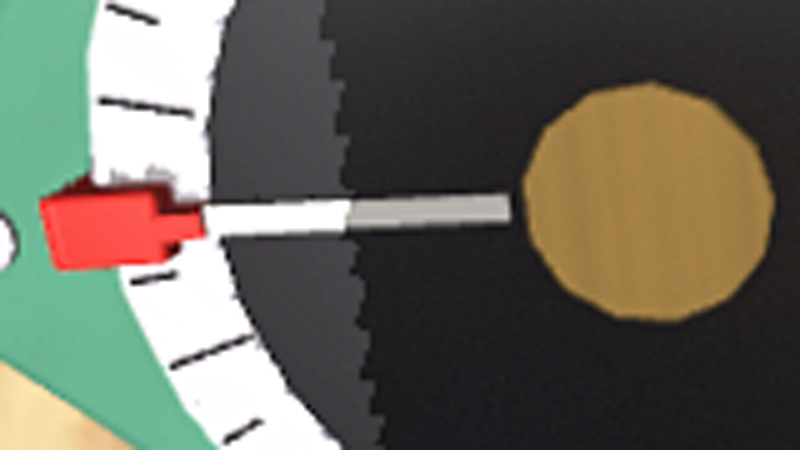

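Call:
carry_out(commands=[[[-0.005,0,0],0,0],[[-0.005,0,0],0,0],[[0,0,-0.02],0,0],[[0,0,-0.03],0,0],[[0,0,-0.03],0,0],[[0,0,0],0.137,0],[[0,0,0],0.15,0],[[0,0,0],0.15,0],[[0,0,0],0.15,0],[[0.02,-0.005,0],0.1,0],[[0.03,-0.01,0],0,0],[[0.03,-0.01,0],0,0],[[0.03,-0.01,0],0,0],[[0.02,-0.006,0],0,0],[[0.013,-0.004,0],0,0],[[0,0,0],0,0],[[0,0,0],0,0]])

```text
time: 15.98
tool_pos: [0.3802, 0.3608, 0.1408]
tool_rot: [3.141, 0.001, 2.801]
contact_force: [0.1, 0.5, 0.0]
opening: 0.0002
grip_force: 0.0
```

Run:
```python
from h import *
st(); 
for c in('top','side'):
    p=robot.read_camera(c); save(p,c+'2')
    for n,z in dict(index_end=.034,marker_tip=.034,lock_tab=.066,post=.054,unit=0).items():
        for r in robot.tip_of(p,n)[:1]: print(c,n,round(r['p'],2),np.round(atz(p,r['at'],z),4))
a=[cv2.resize(cv2.imread('pics/side2.png')[130:260,130:330],None,fx=3,fy=3,interpolation=2),]
cv2.imwrite('pics/s2c.png',a[0])
```

```text
x-axis deg 160.45727389518146 pos in tool axes [ 0.14364096 -0.00134577] F [0.07645086 0.53231799 0.01115507]
top index_end 0.65 [0.5355 0.2585 0.034 ]
top marker_tip 0.5 [0.5298 0.257  0.034 ]
top lock_tab 0.71 [0.4097 0.3485 0.066 ]
top post 0.94 [0.5022 0.3511 0.054 ]
top unit 0.8 [0.5168 0.3167 0.    ]
side index_end 0.39 [0.4275 0.031  0.034 ]
side marker_tip 0.38 [0.5357 0.2666 0.034 ]
side lock_tab 0.48 [0.4058 0.3544 0.066 ]
side post 0.71 [0.5041 0.3478 0.054 ]
side unit 0.55 [0.5104 0.3124 0.    ]
```

View pics/s2c.png

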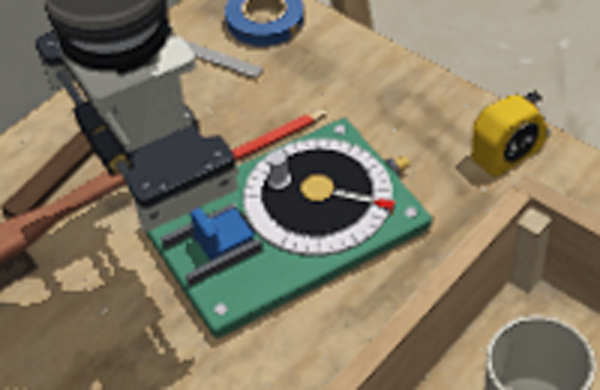

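Call:
carry_out(commands=[[[0,0.001,0.03],0,0],[[0,0,0.03],0,0],[[0,0,0.018],0,0],[[0,0,0],0,0],[[-0.006,0,0],0,0],[[-0.005,0,0],0,0],[[-0.002,0,0],0,0],[[-0.0015,0,0],0,0],[[-0.0015,0,0],0,0],[[-0.0015,0,0],0,0],[[-0.0015,0,0],0,0],[[-0.0015,0,0],0,0],[[-0.0015,0,0],0,0],[[0,0,0],0,0]])

```text
time: 18.32
tool_pos: [0.4004, 0.3543, 0.0627]
tool_rot: [3.142, -0.0, 2.801]
contact_force: [-2.1, 0.8, 0.5]
opening: 0.0003
grip_force: 0.7
```

```bash
cat > l.py <<'E'
from h import *
st()
for c in('wrist','top','side'):
    if c=='wrist': p,T,o=wr('wl',dict(lock_tab=.066,unit=0,dial=0)); continue
    p=robot.read_camera(c)
    for n,z in dict(lock_tab=.066,unit=0).items():
        for r in robot.tip_of(p,n)[:1]: print(c,n,round(r['p'],2),np.round(atz(p,r['at'],z),4))
E
python3 l.py
```

```text
x-axis deg 160.4731636530404 pos in tool axes [ 0.12243669 -0.00066267] F [-2.09073166  0.76791047  0.47256017]
top lock_tab 0.44 [0.4131 0.3454 0.066 ]
top unit 0.74 [0.5116 0.3151 0.    ]
side lock_tab 0.32 [0.5028 0.3378 0.066 ]
side unit 0.81 [0.518  0.3106 0.    ]
```

Call:
carry_out(commands=[[[-0.0015,0,0],0,0],[[-0.0015,0,0],0,0],[[-0.0015,0,0],0,0],[[-0.0015,0,0],0,0],[[-0.0015,0,0],0,0],[[-0.0015,0,0],0,0],[[-0.0015,0,0],0,0],[[-0.0015,0,0],0,0],[[-0.001,0,0],0,0],[[0,0,0],0,0]])

```text
time: 20.08
tool_pos: [0.4128, 0.3499, 0.0627]
tool_rot: [3.142, 0.0, 2.801]
contact_force: [0.1, 1.2, 0.2]
opening: 0.0004
grip_force: 0.5
```

Call:
carry_out(commands=[[[-0.001,0,0],0,0],[[-0.001,0,0],0,0],[[0,0,0],0,0]])

```text
time: 20.45
tool_pos: [0.4146, 0.3492, 0.0628]
tool_rot: [3.141, 0.0, 2.801]
contact_force: [-1.2, 1.3, -0.2]
opening: 0.0006
grip_force: 0.7
```

```bash
python3 l.py
```

```text
x-axis deg 160.47116697662085 pos in tool axes [ 0.10729913 -0.0006961 ] F [-1.24035985  1.30608685 -0.2302566 ]
top unit 0.68 [0.5076 0.3111 0.    ]
side lock_tab 0.7 [0.4963 0.3674 0.066 ]
side unit 0.61 [0.5148 0.3118 0.    ]
```

Call:
carry_out(commands=[[[-0.001,0,0],0,0],[[0,0,0],0,0]])

```text
time: 21.2
tool_pos: [0.4154, 0.349, 0.0627]
tool_rot: [3.142, -0.0, 2.801]
contact_force: [-1.4, 0.6, 0.8]
opening: 0.0003
grip_force: 0.9
```

Call:
carry_out(commands=[[[-0.0007,0,0],0,0],[[0,0,0],0,0]])

```text
time: 21.45
tool_pos: [0.4162, 0.3487, 0.0628]
tool_rot: [3.141, 0.0, 2.801]
contact_force: [-1.7, 1.5, 0.1]
opening: 0.0006
grip_force: 0.9
```

Call:
carry_out(commands=[[[-0.0007,0,0],0,0],[[0,0,0],0,0]])

```text
time: 21.7
tool_pos: [0.4169, 0.3484, 0.0627]
tool_rot: [3.141, 0.0, 2.801]
contact_force: [-1.7, 1.9, 0.9]
opening: 0.0003
grip_force: 0.9
```

Call:
carry_out(commands=[[[-0.0007,0,0],0,0],[[0,0,0],0,0]])

```text
time: 21.95
tool_pos: [0.4171, 0.3484, 0.0627]
tool_rot: [-3.142, -0.001, 2.801]
contact_force: [-5.0, 2.6, 1.6]
opening: 0.0001
grip_force: 2.4
```

Call:
carry_out(commands=[[[0.004,0,0],0,0],[[0.008,0,0],0,0],[[0,0,-0.03],0,0],[[0,0,-0.05],0,0],[[0,0,-0.05],0,0],[[0,0,-0.05],0,0],[[-0.03,0,0],0,0],[[-0.04,0,0],0,0],[[-0.04,0,0],0,0],[[-0.04,0,0],0,0],[[-0.01,0,0],0,0],[[0,0,0],0,0],[[0,0,0],0,0]])

```text
time: 23.58
tool_pos: [0.5558, 0.2994, 0.2429]
tool_rot: [-3.142, -0.0, 2.802]
contact_force: [0.8, -0.9, -0.2]
opening: 0.0003
grip_force: 0.0
```

Run:
```python
from h import *
p,T,o=wr('w8'); print('err',np.hypot(*(o['index_end']-o['marker_tip'])[:2]) if 'marker_tip' in o else '')
cv2.imwrite('pics/w8c.png',cv2.resize(cv2.imread('pics/w8.png')[0:240,130:400],None,fx=2.4,fy=2.4,interpolation=2))
```

```text
index_end 0.89 [224. 163.] [0.5349 0.2677 0.034 ]
post 0.96 [283. 110.] [0.5021 0.347  0.054 ]
marker_tip 0.45 [225. 166.] [0.5387 0.2678 0.034 ]
lock_tab 0.8 [261.  36.] [0.432  0.3473 0.066 ]
dial 0.72 [252. 129.] [0.5131 0.3084 0.    ]
unit 0.79 [255. 132.] [0.5168 0.3108 0.    ]
err 0.0037711904005497585
```

View pics/w8c.png

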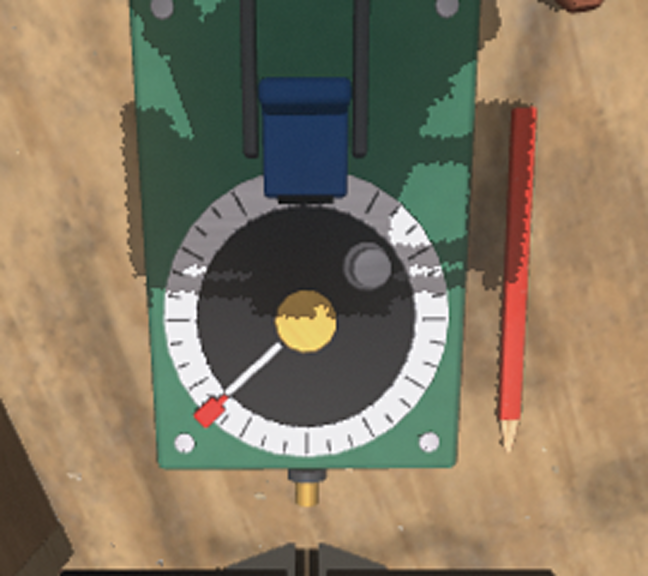

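The picture shows the white line ending at the red marker's nose, at about (224, 397) in the crop. The lock slide is home against the dial, about 20 mm from where it started, and the arm is clear.

```bash
python3 -c "
from cell import robot; print(robot.hand_in())"
```

```text
the job is handed in; nothing more can be done
None
```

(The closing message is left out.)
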